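Shut the hot pizza oven's roof flap with the hook stick

TASK

The pizza oven on the hob is hot and its roof flap stands open. Draw the hook stick out of the wooden dock by its steel shank, lay it down in the fork cradle and let go, then take it again by its wooden grip, put the hook through the ring eye on the flap and swing the flap fully shut, gently, without letting it slam. Then unhook and lay the stick back in the cradle; only the stick may touch the oven, and leave the two shakers and the spice jar where they stand.

Things in the scene. Friction and masses are not known exactly. Their poses are not given: they have to be found in the camera images.
- oven: Stovetop pizza oven, a fixed stainless box 220 (its x) x 280 (its y) x 165 mm high. Origin under its centre; its x points away from the robot (dark door with amber window on the -x side), its y to the left, z up. The flap lies over the front half of the roof.
- flap (a joint): Dark steel roof flap, 110 long x 168 wide x 6 mm. 0 = shut, level on the flue frame; grows to 1.75 as its front edge rises (1.57 = upright); starts at 1.15 to 1.6. Turns about the oven's y through flap_hinge. Stiff hinge (0.15 N m, 1 to 2 N at the eye): it stays at any angle. No catch: shut is where it meets its stop, felt through the stick.
- flap_hinge (a point): Point on the flap's hinge line, midway along it, 177 mm above the hob. Axes as the oven's.
- eye (a point): Centre of the brass ring eye at the middle of the flap's free edge. The ring's hole runs along the oven's y; clear hole 28 mm, wire 6 mm thick. Moves with the flap: at joint value a it is 132*cos(a) mm in front of (oven -x) and 132*sin(a) mm above flap_hinge. When shut it overhangs the oven's front by about 20 mm.
- stick: Hook stick, 0.13 kg, 300 mm. x runs butt to hook, z up. Origin on the underside 110 mm from the butt; axis 10 mm above it. Dark wooden grip: first 140 mm (26 wide x 20 high). Then a 10 x 10 mm steel shank. 296 mm from the butt a steel pin, 6 mm thick, points to its -y, ending in a 10 mm ball 42 mm from the shank's axis. At first it lies in the dock, front 120 mm sticking out.
- stick_mid (a point): Point on the stick's axis 110 mm from the butt, in the wooden grip; midway between the forks when laid in the cradle.
- shank_mid (a point): Point on the shank's axis 240 mm from the butt: the place to take it while in the dock (60 mm outside the mouth).
- hook_pin (a point): Middle of the hook's pin: 296 mm from the butt, 22 mm to the stick's -y from its axis.
- grip_mid (a point): Centre of the wooden grip, 70 mm from the butt.
- dock: Fixed wooden block with a level blind tunnel along its x, 190 long x 58 wide x 63 mm high; origin under its centre, mouth at its +x end. Tunnel floor 22 mm up, 34 mm wide, 32 mm high. The stick's grip is inside and slides out along the dock's +x (about 180 mm of travel until the butt is clear).
- cradle: Fixed wooden cradle: base 180 x 70 x 8 mm, two forks 70 mm either side of its centre along its x. Origin under its centre. Fork floors 22 mm up (-x fork, for the wooden grip) and 27 mm up (+x fork, for the shank), about 40 mm wide between prongs that end about 50 mm up. The stick lies level along its x, hook toward +x.
- cradle_mid (a point): Where stick_mid is when the stick lies in the cradle: over the cradle's centre, 32 mm up.
- salt: Loose salt shaker with grey cap, 44 x 44 x 90 mm, origin under its centre; leave alone.
- pepper: Loose pepper shaker with grey cap, 44 x 44 x 90 mm, origin under its centre; leave alone.
- spice_b: Loose spice jar with pale cap, 47 x 47 x 98 mm, origin under its centre; leave alone.

How it is judged:
By the outcome, as a careful person would: the job done as asked, in the order asked, and still so for the second after the job is handed in, with the robot touching nothing.
It also fails if it takes over 72 s, if anything falls off the work surface, if the arm or the gripper's body presses on something with over 40 N, if the wrist force passes 120 N, or if a joint passes its speed limit or range.

ROBOT

A 6-joint arm with a two-finger parallel gripper is mounted at the origin on a cart in front of the work surface, level with it; the furniture and walls round the work are solid. World frame = base frame: x ahead of the robot, y to its left, z up, the work surface at z = 0. Lengths are in m, angles in rad, forces in N, time in s.
With the tool pointing down it reaches from about 0.375 to 0.9 m from the base axis. Payload 3.1 kg.
Tool frame: the origin (TCP) lies at the very end of the fingers, on their centre line; the grasp point (between the pads) lies 19 mm behind it (manip.pinch_z is the distance from the TCP to the grasp point, in m); z points along the fingers, y is the line along which they close (so a half turn about z gives the same grasp; the last joint's range is limited). The gripper opens to 85 mm and grips with 20 to 120 N. Pads are 22 mm wide; open, the fingers measure 114 mm over their backs; the gripper's body (76 mm by 85 mm) begins 54 mm behind the grasp point. The pads swing forward as they close: fully open they stand 13 mm farther back than shut.
Start: joints at [-0.178, 0.527, 1.433, -0, 1.181, -0.178], TCP at [0.625, 0, 0.231] pointing down, gripper open.
Joint ranges: [-3.08, 3.08], [-0.75, 2.2], [0.22, 2.44], [-1.43, 4.57], [0, 2.65], [-2.85, 2.85]. Speed limits (rad/s): [2.79, 2.79, 3.14, 3.14, 3.14, 3.14].

INTERFACE

Orientations are given as a unit quaternion [x, y, z, w].
In Python, from station import manip gives the robot as it stands.
- The arm moves only by the tool servo_tool, never from a script. Its argument "commands" is one flat list of numbers, 7 for each row, row after row: the shift along the tool's x, y, z each as a share of 500 mm, from -1 to 1, then the turn, a rotation vector about the tool's x, y, z each as a share of 360 degrees, from -1 to 1, then the opening, from -1 (shut) to 1 (fully open). In form: [dx, dy, dz, rx, ry, rz, claw, dx, dy, dz, rx, ry, rz, claw, ...]. A call has 1 to 12 rows; each row shifts and turns the commanded pose from where the row before left it, along the tool's axes as they then stand; what a row does not reach is not made up. A row lasts 1/12 s, in which the tool goes at most 41.7 mm and 7.16 degrees, less where a joint would pass 70% of its speed; a pose out of reach is approached as far as the arm can. A call with a number of a shift or a turn outside -1 to 1 is refused whole. A call with a gripper value outside its range is refused whole. The fingers move at their own pace and stop on an object; "force" is the grip in N (left out, the last holds). Time passes only in rows, so rows that do not move let the fingers close. It gives the time, the measured TCP pose, the force, the opening and the grip force at its end, in the units of the state.
- manip.sense(): the state, without advancing time (a new reading comes with each control period).
- manip.snapshot(name): name is "scene" or "side" or "wrist"; returns a dict with "img" (420x560x3 uint8, red, green, blue), "mtx" (3x3 intrinsics, pixels), "world_to_cam" (4x4, takes a point from world to camera coordinates). Camera axes: x right, y up, looking along -z (the intrinsics and any distortion apply to the point x, -y, -z); pixel columns grow to the right and rows downward; lengths in m; the calibration is good to about 2 mm. The wrist camera is an equidistant fisheye: a pixel r from the principal point sees the ray r / f radians off the axis. A picture is of the moment at which its call begins. There is no depth.
- manip.sign_off(): hands the job in; it is judged then, once.
Trained networks look in a picture, given as the dict that the camera call returned (one of the last four; its "shot" number tells which), for a name from the list of things; names that differ only in an ending like _2 or _b are one class to them, and where a whole thing is asked for, a point or a joint stands for the part that bears it (a point fixed in the world has none). Each returns a list of dicts, best first, with "conf" (0 to 1); they miss things now and then, are a little off and sometimes report something else, mostly with a low value. They report only what shows in the picture. A call takes as long as a camera call.
- manip.look_for(picture, query): "box" ([left, top, width, height] in pixels, round what is visible of it).
- manip.silhouettes(picture, query): "pixels" (420x560 bool, what is visible of it) and "box" ([left, top, width, height] in pixels, round what is visible of it).
The state is a dict: "t": time; "q": joint angles; "qd": joint speeds; "tau": joint torques, N m; "tcp_pos": TCP position; "tool_rot": TCP orientation; "force": force on the tool from outside, world axes, zero at the start; "ft_torque": the same for the moment, N m; "finger_gap": opening from 0.0 (shut) to 1.0 (fully open); "gripper_force": force on a finger pad.
Only numpy, scipy, OpenCV 4.12 (cv2) and the standard library are available. Lean on these libraries where they do the work, as an engineer would, in place of code of your own. Each camera call takes 0.05 s, during which the arm holds its last target. There are 200 camera calls.

## Working session

There is one attempt and no reset: what is moved stays moved. The work goes in short steps, Python scripts to look and compute and a tool call to move; the robot and the scene stay as the last step left them, time stands still between calls to the robot, and variables do not carry over. Pictures are saved under pics/ and viewed, at most 10 in all, crops included, and the job is handed in when it is done.

Besides the shell and the picture viewer there is one more tool, called after "Emit:" as a command line: name --argument value ..., lists and objects as JSON in quotes. servo_tool: Moves the arm, as the interface text tells. Its arguments: {"type":"object","properties":{"commands":{"type":"array"},"force":{"type":"number"}},"required":["commands"]}

```bash
ls; mkdir -p pics; cat > h.py <<'E'
import numpy as np, cv2
from station import manip
E
python3 - <<'E'
from h import *
s=manip.sense(); print({k:np.round(v,3) for k,v in s.items()})
ims=[]
for n in ["scene","side","wrist"]:
    p=manip.snapshot(n); np.savez(f"{n}0.npz",**{k:p[k] for k in("img","mtx","world_to_cam")})
    cv2.imwrite(f"pics/{n}0.png",p["img"][:,:,::-1]); print(n,p["mtx"].tolist(),np.round(p["world_to_cam"],3).tolist(), [k for k in p])
    for q in ["oven","flap","eye","stick","dock","cradle","salt","pepper","spice_b"]:
        try: print(n,q,[(np.round(d["box"],1).tolist(),round(d["conf"],2)) for d in manip.look_for(p,q)][:3])
        except Exception as e: print(q,e)
E
```

```text
pics
{'t': np.float64(0.0), 'q': array([-0.178,  0.528,  1.434,  0.   ,  1.181, -0.179]), 'qd': array([-0.001,  0.001, -0.001,  0.   , -0.   , -0.001]), 'tau': array([ 0.0000e+00, -4.4234e+01, -1.7802e+01, -0.0000e+00,  8.0000e-03,
        0.0000e+00]), 'tcp_pos': array([0.624, 0.   , 0.23 ]), 'tool_rot': array([ 0.707,  0.707, -0.001, -0.001]), 'force': array([-0.356, -0.25 ,  0.265]), 'ft_torque': array([-0.021,  0.02 ,  0.021]), 'gripper_force': np.float64(0.0), 'finger_gap': np.float64(1.0)}
scene [[457.95950352116415, 0.0, 288.88255817605983], [0.0, 457.95950352116415, 207.04035099521317], [0.0, 0.0, 1.0]] [[0.619, -0.785, -0.012, -0.353], [0.515, 0.394, 0.761, -0.389], [-0.593, -0.477, 0.649, -1.101], [0.0, 0.0, 0.0, 1.0]] ['img', 'mtx', 'world_to_cam', 'shot']
scene oven [([293.1, 136.0, 118.2, 120.2], 0.74)]
scene flap [([328.3, 140.9, 51.7, 48.4], 0.79), ([278.5, 250.0, 61.5, 49.7], 0.74), ([214.3, 167.9, 15.5, 29.4], 0.46)]
scene eye [([328.7, 139.8, 50.6, 51.8], 0.6)]
scene stick []
scene dock [([150.6, 188.2, 49.4, 40.3], 0.66), ([389.7, 266.5, 24.4, 29.7], 0.64)]
scene c
[... 985 characters left out ...]
, 12.9, 24.6], 0.73)]
wrist [[325.19226210127806, 0.0, 278.814834821643], [0.0, 325.19226210127806, 207.26826029508248], [0.0, 0.0, 1.0]] [[1.0, -0.0, 0.001, -0.626], [0.001, 0.965, -0.263, 0.034], [-0.001, 0.263, 0.965, -0.377], [0.0, 0.0, 0.0, 1.0]] ['img', 'mtx', 'world_to_cam', 'shot']
wrist oven [([261.8, 150.7, 265.7, 266.7], 0.83)]
wrist flap [([420.9, 257.9, 52.6, 161.5], 0.94)]
wrist eye [([418.1, 255.2, 54.7, 164.8], 0.63), ([132.1, 211.3, 61.6, 126.5], 0.44)]
wrist stick [([77.9, 0.0, 37.6, 63.6], 0.73)]
wrist dock [([420.3, 260.0, 54.0, 160.0], 0.55)]
wrist cradle [([128.5, 212.6, 65.7, 126.8], 0.61), ([76.6, 0.3, 43.9, 61.5], 0.53)]
wrist salt []
wrist pepper []
wrist spice_b []
```

```bash
python3 - <<'E'
import cv2
a=cv2.imread("pics/scene0.png")[120:310,140:440]; b=cv2.imread("pics/side0.png")[130:330,180:400]
cv2.imwrite("pics/sc_c.png",cv2.resize(a,None,fx=2.66,fy=2.66,interpolation=cv2.INTER_CUBIC))
cv2.imwrite("pics/si_c.png",cv2.resize(b,None,fx=3,fy=3,interpolation=cv2.INTER_CUBIC))
E
```

```text
(no output)
```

View pics/sc_c.png

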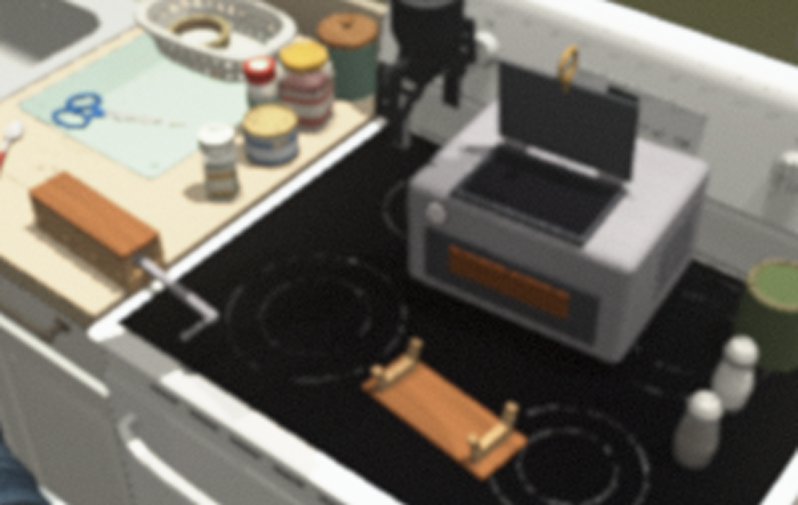

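View pics/si_c.png

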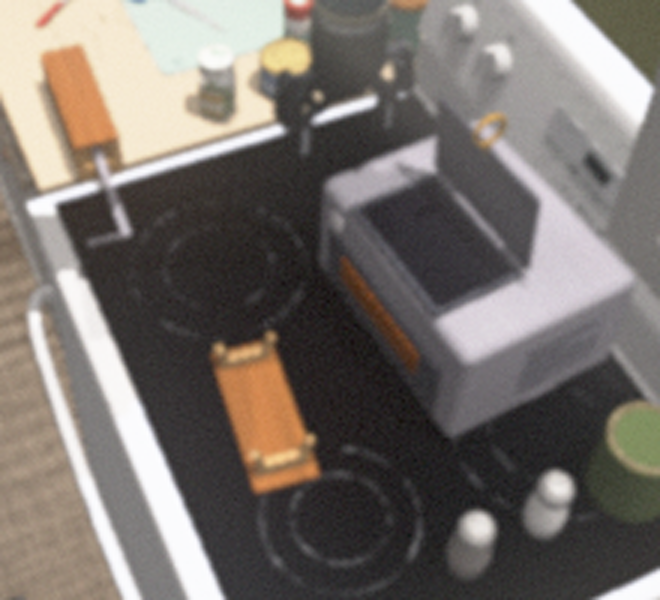

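View pics/wrist0.png

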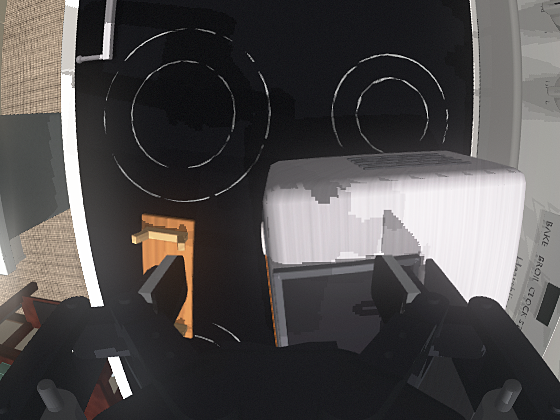

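The scene crop shows the dock at left with its shank and hook (hook corner ~(212,317)), the cradle centred at ~(445,415), the oven with its flap near upright and the eye at (568,65). The side crop shows the eye at (490,130) and the hook corner at (127,235). The wrist view shows the cradle at lower left and the hook at top left.

```bash
cat >> h.py <<'E'
from scipy.optimize import least_squares
def load(n): return dict(np.load(n))
def proj(p,X,fish=False):
    X=np.atleast_2d(X); c=X@p["world_to_cam"][:3,:3].T+p["world_to_cam"][:3,3]
    c=c*[1,-1,-1]; K=p["mtx"]
    if fish:
        r=np.hypot(c[:,0],c[:,1])+1e-12; th=np.arctan2(r,c[:,2]); xy=c[:,:2]/r[:,None]*th[:,None]
    else: xy=c[:,:2]/c[:,2:]
    return xy*[K[0,0],K[1,1]]+[K[0,2],K[1,2]]
def tri(obs,x0=(.6,0,.1)):
    f=lambda X: np.concatenate([(proj(p,X,fi)[0]-uv) for p,uv,fi in obs])
    r=least_squares(f,x0); return r.x,np.abs(r.fun).max()
def onplane(p,uv,z,fish=False):
    r=least_squares(lambda a:(proj(p,[a[0],a[1],z],fish)[0]-uv),(.6,0)); return r.x
E
python3 - <<'E'
from h import *
A=load("scene0.npz");B=load("side0.npz")
P={"eye":((568,65),(490,130)),"hook":((212,317),(127,235)),"pinend":((184,338),(90,242)),"mouth":((145,262),(100,160)),
"flL":((378,375),(217,352)),"flR":((418,345),(270,338)),"frL":((475,448),(255,460)),"frR":((513,407),(310,440)),
"ovFL":((413,188),(325,185)),"ovFR":((628,275),(467,355)),"ovBR":((705,175),(630,280)),
"flapTL":((500,68),(437,108)),"flapTR":((637,98),(538,205)),"flapBR":((632,178),(525,270)),"salt":((705,402),(478,525)),"pep":((740,350),(555,487)),"spice":((218,135),(217,55))}
for k,(a,b) in P.items():
    X,e=tri([(A,np.array(a)/2.66+[140,120],0),(B,np.array(b)/3+[180,130],0)]); print(k,np.round(X,3),round(e,1))
E
```

```text
eye [ 0.73  -0.108  0.305] 0.4
hook [0.424 0.158 0.011] 0.2
pinend [0.378 0.158 0.015] 0.6
mouth [0.43  0.274 0.029] 0.2
flL [ 0.452 -0.068  0.038] 0.6
flR [ 0.512 -0.076  0.042] 0.6
frL [ 0.439 -0.205  0.033] 0.9
frR [ 0.496 -0.212  0.047] 0.4
ovFL [0.616 0.012 0.155] 1.0
ovFR [ 0.65  -0.244  0.143] 2.0
ovBR [ 0.854 -0.229  0.142] 1.5
flapTL [ 0.715 -0.035  0.279] 0.2
flapTR [ 0.73  -0.196  0.294] 1.5
flapBR [ 0.734 -0.199  0.192] 0.2
salt [ 0.594 -0.377  0.08 ] 0.2
pep [ 0.683 -0.371  0.078] 0.1
spice [0.614 0.325 0.093] 1.0
```

Emit:
servo_tool --commands '[0.04, -0.04, 0.016, 0, 0, 0, 1, 0.04, -0.04, 0.016, 0, 0, 0, 1, 0.04, -0.04, 0.016, 0, 0, 0, 1, 0.04, -0.04, 0.016, 0, 0, 0, 1, 0.04, -0.04, 0.016, 0, 0, 0, 1, 0.04, -0.04, 0.016, 0, 0, 0, 1, 0.04, -0.04, 0.016, 0, 0, 0, 1, 0.04, -0.04, 0.016, 0, 0, 0, 1, 0.04, -0.04, 0.016, 0, 0, 0, 1, 0.04, -0.04, 0.016, 0, 0, 0, 1, 0, 0, 0, 0, 0, 0, 1]' --force 80

```text
t: 2.42
tcp_pos: [0.4189, 0.2019, 0.15]
tool_rot: [0.706, 0.708, -0.003, -0.003]
force: [-0.3, -0.3, -1.4]
finger_gap: 1.001
gripper_force: 0.0
```

```bash
cat >> h.py <<'E'
def snap(n,tag,queries=()):
    p=manip.snapshot(n); np.savez(tag+".npz",**{k:p[k] for k in("img","mtx","world_to_cam")})
    cv2.imwrite(f"pics/{tag}.png",p["img"][:,:,::-1])
    for q in queries: print(q,[(np.round(d["box"]).tolist(),round(d["conf"],2)) for d in manip.look_for(p,q)][:3])
    return p
def st():
    s=manip.sense(); print({k:np.round(s[k],3).tolist() for k in("t","tcp_pos","tool_rot","q","force","finger_gap","gripper_force")})
E
python3 - <<'E'
from h import *
st(); snap("wrist","w1",["stick","dock"])
E
```

```text
{'t': 2.417, 'tcp_pos': [0.419, 0.202, 0.15], 'tool_rot': [0.706, 0.708, -0.003, -0.003], 'q': [0.207, 0.451, 1.901, 0.002, 0.798, 0.203], 'force': [-0.307, -0.265, -1.448], 'finger_gap': 1.001, 'gripper_force': 0.0}
stick [([236.0, 111.0, 65.0, 145.0], 0.6)]
dock [([256.0, 1.0, 86.0, 114.0], 0.92), ([433.0, 317.0, 127.0, 102.0], 0.25)]
```

View pics/w1.png

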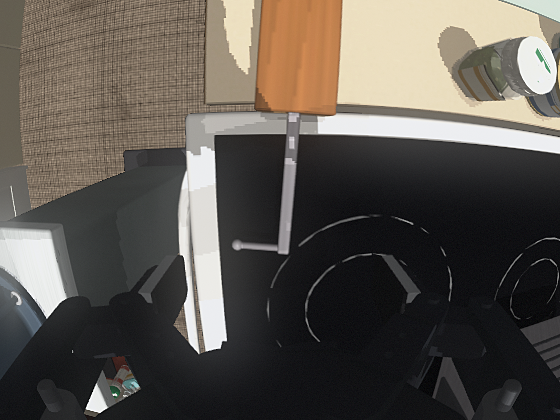

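The picture shows the shank running from the dock mouth at about (293,115) to the hook corner at about (283,253), with the ball at (237,244). The shakers are out of the way.

```bash
python3 - <<'E'
from h import *
p=load("w1.npz")
for k,uv in dict(mouth=(293,115),m2=(290,160),m3=(287,205),hook=(283,250),ball=(237,244),dockL=(258,110),dockR=(335,114)).items():
    print(k,np.round(onplane(p,uv,.035 if 'dock' not in k else .063,1),4))
print(np.round(onplane(p,(283,250),.022,1),4))
E
```

```text
mouth [0.4295 0.2727]
m2 [0.4274 0.2369]
m3 [0.4254 0.2   ]
hook [0.4224 0.1602]
ball [0.383  0.1653]
dockL [0.4042 0.2757]
dockR [0.458  0.2736]
[0.4225 0.1547]
```

Emit:
servo_tool --commands '[0.025, 0.015, 0, 0, 0, 0.01, 0, 0, 0, 0.05, 0, 0, 0, 0, 0, 0, 0.05, 0, 0, 0, 0, 0, 0, 0.05, 0, 0, 0, 0, 0, 0, 0.05, 0, 0, 0, 0, 0, 0, 0.05, 0, 0, 0, 0, 0, 0, 0.024, 0, 0, 0, 0, 0, 0, 0, 0, 0, 0, 0]'

```text
t: 3.23
tcp_pos: [0.4331, 0.2114, 0.0121]
tool_rot: [0.73, 0.684, -0.001, -0.001]
force: [0.5, 0.2, 0.7]
finger_gap: 0.499
gripper_force: 0.0
```

```bash
python3 - <<'E'
from h import *
st(); p=snap("wrist","w2",["stick"])
cv2.imwrite("pics/w2c.png",cv2.resize(p["img"][60:420,130:430,::-1],None,fx=1.6,fy=1.6))
E
```

```text
{'t': 3.233, 'tcp_pos': [0.433, 0.211, 0.012], 'tool_rot': [0.73, 0.684, -0.001, -0.001], 'q': [0.222, 0.736, 1.937, -0.0, 0.471, 0.287], 'force': [0.465, 0.173, 0.745], 'finger_gap': 0.499, 'gripper_force': 0.0}
stick [([245.0, 131.0, 31.0, 214.0], 0.66)]
```

View pics/w2c.png

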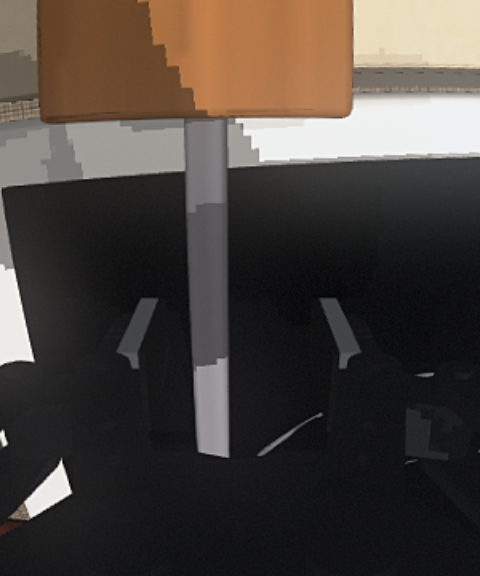

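The shank lies between the open fingers and parallel to them. It is about 7 mm left of centre, so I'll correct that and close.

Emit:
servo_tool --commands '[0, -0.014, 0, 0, 0, 0, 0, 0, 0, 0, 0, 0, 0, -1, 0, 0, 0, 0, 0, 0, -1, 0, 0, 0, 0, 0, 0, -1, 0, 0, 0, 0, 0, 0, -1, 0, 0, 0, 0, 0, 0, -1]' --force 80

```text
t: 3.83
tcp_pos: [0.4259, 0.2131, 0.0152]
tool_rot: [0.729, 0.685, 0.001, 0.0]
force: [-1.1, 0.6, 5.9]
finger_gap: 0.091
gripper_force: 78.8
```

Emit:
servo_tool --commands '[-0.006, 0, -0.006, 0, 0, 0, -1, -0.02, 0, 0, 0, 0, 0, -1, -0.04, 0, 0, 0, 0, 0, -1, -0.04, 0, 0, 0, 0, 0, -1, -0.04, 0, 0, 0, 0, 0, -1, -0.04, 0, 0, 0, 0, 0, -1]'

```text
t: 4.33
tcp_pos: [0.4193, 0.1188, 0.0172]
tool_rot: [0.729, 0.685, -0.0, -0.0]
force: [-0.0, 0.4, -0.7]
finger_gap: 0.088
gripper_force: 78.2
```

Emit:
servo_tool --commands '[-0.04, 0, 0, 0, 0, 0, -1, -0.04, 0, 0, 0, 0, 0, -1, -0.04, 0, 0, 0, 0, 0, -1, -0.04, 0, 0, 0, 0, 0, -1, -0.03, 0, 0, 0, 0, 0, -1, -0.02, 0, 0, 0, 0, 0, -1, 0, 0, -0.04, 0, 0, 0, -1, 0, 0, -0.05, 0, 0, 0, -1, 0, 0, -0.05, 0, 0, 0, -1, 0, 0, -0.05, 0, 0, 0, -1, 0, 0, -0.03, 0, 0, 0, -1, 0, 0, 0, 0, 0, 0, -1]'

```text
t: 5.33
tcp_pos: [0.4145, 0.0149, 0.1297]
tool_rot: [0.729, 0.685, 0.002, 0.003]
force: [0.4, -0.5, -1.5]
finger_gap: 0.09
gripper_force: 78.4
```

```bash
python3 - <<'E'
from h import *
st(); snap("scene","s2",["cradle","stick"]); snap("side","d2",["cradle","stick"])
a=cv2.imread("pics/s2.png")[200:310,200:390]; b=cv2.imread("pics/d2.png")[190:310,200:340]
f=lambda i:cv2.resize(i,(560,300) if 0 else None,fx=2.8,fy=2.8,interpolation=cv2.INTER_CUBIC)
a,b=f(a),f(b); h=min(a.shape[0],b.shape[0]); print(a.shape,b.shape)
b=cv2.resize(b,None,fx=a.shape[0]/b.shape[0],fy=a.shape[0]/b.shape[0])
cv2.imwrite("pics/c2.png",np.vstack([cv2.resize(a,None,fx=1,fy=1)]))
snap("wrist","w3",["cradle","stick"])
E
```

```text
{'t': 5.333, 'tcp_pos': [0.415, 0.015, 0.13], 'tool_rot': [0.729, 0.685, 0.002, 0.003], 'q': [-0.235, 0.439, 2.048, -0.0, 0.649, -0.172], 'force': [0.352, -0.461, -1.518], 'finger_gap': 0.09, 'gripper_force': 78.436}
cradle [([276.0, 249.0, 59.0, 50.0], 0.82), ([192.0, 190.0, 75.0, 60.0], 0.23)]
stick [([192.0, 188.0, 72.0, 61.0], 0.92)]
cradle [([255.0, 239.0, 32.0, 57.0], 0.69)]
stick [([210.0, 167.0, 27.0, 65.0], 0.67)]
(308, 532, 3) (336, 392, 3)
cradle [([324.0, 259.0, 85.0, 77.0], 0.7), ([242.0, 0.0, 72.0, 348.0], 0.56)]
stick [([242.0, 0.0, 70.0, 351.0], 0.84)]
```

Emit:
servo_tool --commands '[-0.07, 0.016, 0, 0, 0, 0.006, -1, -0.07, 0.016, 0, 0, 0, 0, -1, -0.07, 0.016, 0, 0, 0, 0, -1, -0.07, 0.016, 0, 0, 0, 0, -1, -0.07, 0.016, 0, 0, 0, 0, -1, -0.07, 0.016, 0, 0, 0, 0, -1, -0.07, 0.016, 0, 0, 0, 0, -1, -0.07, 0.016, 0, 0, 0, 0, -1, 0, 0, 0, 0, 0, 0, -1, 0, 0, 0, 0, 0, 0, -1]'

```text
t: 6.62
tcp_pos: [0.4502, -0.2717, 0.1267]
tool_rot: [0.743, 0.669, 0.0, 0.0]
force: [-1.0, 0.2, -2.2]
finger_gap: 0.088
gripper_force: 78.4
```

```bash
python3 - <<'E'
from h import *
st(); p=snap("wrist","w4",["cradle","stick"])
cv2.imwrite("pics/w4c.png",cv2.resize(p["img"][0:300,130:450,::-1],None,fx=2,fy=2,interpolation=cv2.INTER_CUBIC))
E
```

```text
{'t': 6.617, 'tcp_pos': [0.45, -0.272, 0.127], 'tool_rot': [0.743, 0.669, 0.0, 0.0], 'q': [-0.756, 0.55, 1.778, 0.0, 0.813, -0.652], 'force': [-0.978, 0.208, -2.243], 'finger_gap': 0.088, 'gripper_force': 78.417}
cradle [([242.0, 0.0, 99.0, 144.0], 0.82)]
stick [([243.0, 0.0, 76.0, 348.0], 0.89)]
```

View pics/w4c.png

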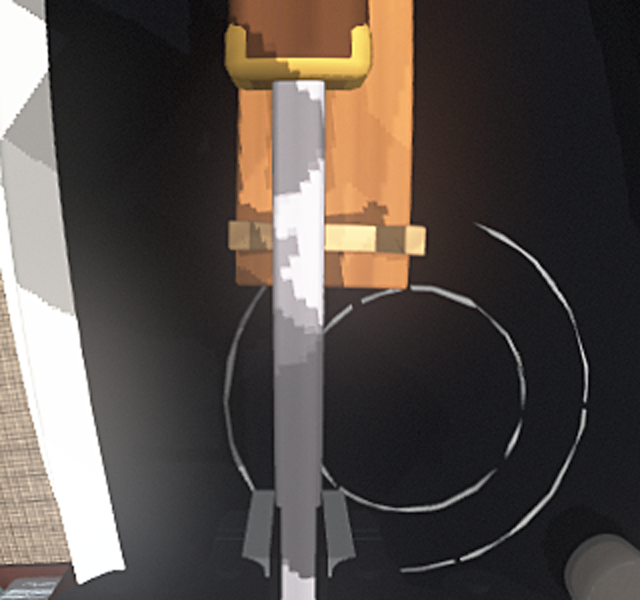

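The near fork's prong tips are at crop px (229,237) and (425,240), and the base end corners at (237,287) and (408,290). The stick is left of the fork's centre and roughly parallel to the base.

```bash
python3 - <<'E'
from h import *
p=load("w4.npz")
c=lambda u,v:(u/2+130,v/2)
for n,uv,z in [("forkL",c(229,237),.05),("forkR",c(425,240),.05),("baseL",c(237,287),.008),("baseR",c(408,290),.008),("baseR2",c(413,60),.008),("baseL2",c(239,120),.008),
 ("collar",c(299,85),.148+.012),("shnear",c(300,480),.148)]:
    print(n,np.round(onplane(p,uv,z,1),4))
s=manip.sense()
from scipy.spatial.transform import Rotation as R
M=R.from_quat(s["tool_rot"]).as_matrix(); print(np.round(M,3)); print(np.round(s["tcp_pos"]-M[:,2]*.019,4))
E
```

```text
forkL [ 0.4351 -0.2018]
forkR [ 0.5005 -0.2091]
baseL [ 0.4317 -0.2214]
baseR [ 0.5    -0.2295]
baseR2 [ 0.5117 -0.1349]
baseL2 [ 0.4399 -0.1542]
collar [ 0.4606 -0.1793]
shnear [ 0.4533 -0.252 ]
[[ 0.1    0.995 -0.002]
 [ 0.995 -0.1    0.002]
 [ 0.002 -0.002 -1.   ]]
[ 0.449  -0.2678  0.1456]
```

Emit:
servo_tool --commands '[0.008, 0.02, 0, 0, 0, 0.003, -1, 0, 0, 0.03, 0, 0, 0, -1, 0, 0, 0.03, 0, 0, 0, -1, 0, 0, 0.03, 0, 0, 0, -1, 0, 0, 0.03, 0, 0, 0, -1, 0, 0, 0.02, 0, 0, 0, -1, 0, 0, 0.02, 0, 0, 0, -1, 0, 0, 0.02, 0, 0, 0, -1, 0, 0, 0, 0, 0, 0, -1]'

```text
t: 7.52
tcp_pos: [0.4596, -0.2653, 0.0357]
tool_rot: [0.748, 0.664, -0.0, -0.002]
force: [-0.5, -0.3, -1.3]
finger_gap: 0.089
gripper_force: 78.4
```

```bash
python3 - <<'E'
from h import *
st(); p=snap("wrist","w5",["cradle","stick"])
cv2.imwrite("pics/w5c.png",cv2.resize(p["img"][0:300,130:450,::-1],None,fx=2,fy=2,interpolation=cv2.INTER_CUBIC))
E
```

```text
{'t': 7.517, 'tcp_pos': [0.46, -0.265, 0.036], 'tool_rot': [0.748, 0.664, -0.0, -0.002], 'q': [-0.734, 0.716, 1.808, -0.0, 0.621, -0.616], 'force': [-0.46, -0.29, -1.349], 'finger_gap': 0.089, 'gripper_force': 78.414}
cradle [([198.0, 0.0, 165.0, 171.0], 0.87)]
stick [([242.0, 0.0, 76.0, 347.0], 0.57)]
```

View pics/w5c.png

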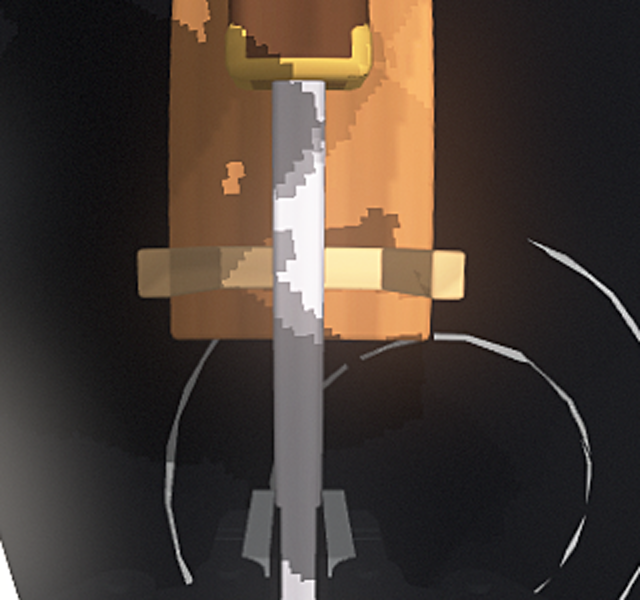

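The stick is centred in the fork (fork centre 301 px, stick 299 px) and parallel to the base, so I'll lower it.

Emit:
servo_tool --commands '[0, 0, 0.008, 0, 0, 0, -1, 0, 0, 0.008, 0, 0, 0, -1, 0, 0, 0.006, 0, 0, 0, -1, 0, 0, 0.006, 0, 0, 0, -1, 0, 0, 0.004, 0, 0, 0, -1, 0, 0, 0.003, 0, 0, 0, -1, 0, 0, 0, 0, 0, 0, -1]'

```text
t: 8.25
tcp_pos: [0.4602, -0.2664, 0.0195]
tool_rot: [0.748, 0.664, -0.0, -0.0]
force: [0.5, -0.4, -1.3]
finger_gap: 0.091
gripper_force: 78.5
```

Emit:
servo_tool --commands '[0, 0, 0.003, 0, 0, 0, -1, 0, 0, 0.003, 0, 0, 0, -1, 0, 0, 0, 0, 0, 0, -1]'

```text
t: 8.5
tcp_pos: [0.4604, -0.2665, 0.0174]
tool_rot: [0.748, 0.664, 0.0, 0.0]
force: [-1.1, 0.6, 7.4]
finger_gap: 0.09
gripper_force: 79.7
```

Emit:
servo_tool --commands '[0, 0, 0, 0, 0, 0, -0.5, 0, 0, 0, 0, 0, 0, 0, 0, 0, 0, 0, 0, 0, 0, 0, 0, -0.03, 0, 0, 0, 0, 0, 0, -0.06, 0, 0, 0, 0, 0, 0, -0.06, 0, 0, 0, 0, 0.03, 0, -0.06, 0, 0, 0, 0, 0.07, 0, 0, 0, 0, 0, 0, 0.07, 0, 0, 0, 0, 0, 0, 0.07, 0, 0, 0, 0, 0, 0, 0.05, 0, 0, 0, 0, 0, 0, 0, 0, 0, 0, 0, 0, 0]'

```text
t: 9.5
tcp_pos: [0.4762, -0.1177, 0.1217]
tool_rot: [0.747, 0.665, -0.0, -0.002]
force: [0.1, 0.1, -0.3]
finger_gap: 0.497
gripper_force: 0.0
```

```bash
python3 - <<'E'
from h import *
st(); p=snap("wrist","w6",["cradle","stick"])
a=cv2.resize(p["img"][:,:,::-1],(448,336)) 
s=snap("side","d6"); t=snap("scene","s6")
f=lambda i,x,y:cv2.resize(i[y:y+66,x:x+80,::-1],(400,330),interpolation=cv2.INTER_CUBIC)
b=np.hstack([f(s["img"],235,235),f(t["img"],270,240)])
w=cv2.resize(p["img"][200:400,130:430,::-1],(400,267)); w2=cv2.resize(p["img"][0:200,130:430,::-1],(400,267))
cv2.imwrite("pics/m6.png",np.vstack([b,np.hstack([w2,w])]))
E
```

```text
{'t': 9.5, 'tcp_pos': [0.476, -0.118, 0.122], 'tool_rot': [0.747, 0.665, -0.0, -0.002], 'q': [-0.471, 0.526, 1.865, 0.002, 0.754, -0.357], 'force': [0.05, 0.087, -0.349], 'finger_gap': 0.497, 'gripper_force': 0.0}
cradle [([232.0, 114.0, 98.0, 212.0], 0.63)]
stick [([258.0, 83.0, 43.0, 263.0], 0.71)]
```

View pics/m6.png

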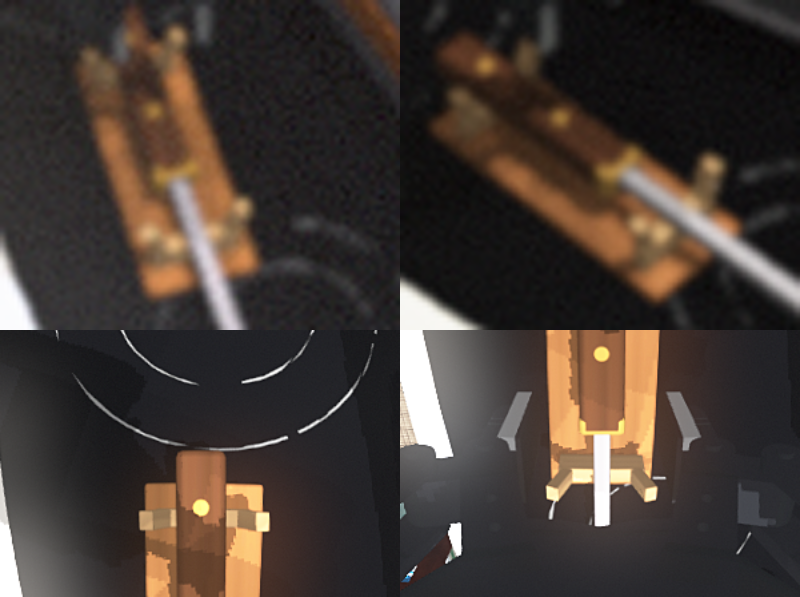

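The stick lies in both forks, butt at upper left in the wrist view at about px (280,91). Next I'll locate the grip numerically.

```bash
python3 - <<'E'
from h import *
p=load("w6.npz")
c2=lambda u,v:(u*.75+130,(v-330)*.75); c1=lambda u,v:((u-400)*.75+130,200+(v-330)*.75)
for n,uv,z in [("buttL",c2(177,452),.042),("buttR",c2(226,452),.042),("base",c2(145,486),.008),("baseR",c2(263,486),.008),("colL",c1(582,432),.042),("colR",c1(623,432),.042),("forkfL",c2(140,521),.05),("forkfR",c2(270,521),.05),("forknL",c1(552,494),.05),("forknR",c1(652,494),.05)]:
    print(n,np.round(onplane(p,uv,z,1),4))
E
```

```text
buttL [ 0.4758 -0.0306]
buttR [ 0.5004 -0.0334]
base [ 0.4535 -0.0448]
baseR [ 0.5222 -0.0526]
colL [ 0.4616 -0.1651]
colR [ 0.4849 -0.1678]
forkfL [ 0.4539 -0.0629]
forkfR [ 0.5178 -0.0702]
forknL [ 0.4391 -0.2012]
forknR [ 0.4983 -0.2081]
```

Emit:
servo_tool --commands '[0.013, 0.003, 0.01, 0, 0, 0, 0.4, 0, 0, 0.04, 0, 0, 0, 0.4, 0, 0, 0.04, 0, 0, 0, 0.4, 0, 0, 0.04, 0, 0, 0, 0.4, 0, 0, 0.04, 0, 0, 0, 0.4, 0, 0, 0.03, 0, 0, 0, 0.4, 0, 0, 0.01, 0, 0, 0, 0.4, 0, 0, 0, 0, 0, 0, -1, 0, 0, 0, 0, 0, 0, -1, 0, 0, 0, 0, 0, 0, -1, 0, 0, 0, 0, 0, 0, -1, 0, 0, 0, 0, 0, 0, -1]' --force 110

```text
t: 10.75
tcp_pos: [0.4805, -0.1166, 0.0178]
tool_rot: [0.748, 0.664, 0.0, 0.001]
force: [-0.2, -0.3, 2.2]
finger_gap: 0.276
gripper_force: 107.9
```

Emit:
servo_tool --commands '[0, 0, -0.03, 0, 0, 0, -1, 0, 0, -0.07, 0, 0, 0, -1, 0, -0.03, -0.07, 0, 0, 0, -1, 0, -0.03, -0.05, 0, 0, 0, -1, 0, -0.03, -0.04, 0, 0, -0.0195, -1, 0, 0, -0.04, 0, 0, -0.0195, -1, 0, 0, -0.04, 0, 0, -0.0195, -1, 0, 0, -0.04, 0, 0, -0.0195, -1, 0, 0, -0.04, 0, 0, -0.0195, -1, 0, 0, -0.04, 0, 0, -0.0195, -1, 0, 0, -0.04, 0, 0, -0.0195, -1, 0, 0, -0.04, 0, 0, -0.0195, -1]'

```text
t: 11.75
tcp_pos: [0.4344, -0.1104, 0.2881]
tool_rot: [0.345, 0.939, 0.0, 0.0]
force: [-0.4, 0.7, -1.3]
finger_gap: 0.284
gripper_force: 108.2
```

Emit:
servo_tool --commands '[0, 0, 0, 0, 0, -0.0195, -1, 0, 0, 0, 0, 0, -0.0195, -1, 0, 0, 0, 0, 0, -0.0195, -1, 0, 0, 0, 0, 0, -0.0195, -1, 0, 0, 0, 0, 0, -0.0195, -1, 0, 0, 0, 0, 0, -0.0195, -1, 0, 0, 0, 0, 0, -0.0112, -1, 0, 0, 0, 0, 0, 0, -1]'

```text
t: 12.42
tcp_pos: [0.4345, -0.1105, 0.287]
tool_rot: [-0.048, 0.999, 0.0, -0.0]
force: [-0.9, -0.0, 0.3]
finger_gap: 0.283
gripper_force: 108.2
```

```bash
python3 - <<'E'
from h import *
st(); 
a=snap("scene","s7",["stick","eye","flap"]); b=snap("side","d7",["stick","eye","flap"])
f=lambda i,x,y,w,h,s:cv2.resize(i[y:y+h,x:x+w,::-1],None,fx=s,fy=s,interpolation=cv2.INTER_CUBIC)
cv2.imwrite("pics/m7.png",np.hstack([f(a["img"],270,110,135,150,2.96),f(b["img"],270,145,135,150,2.96)])[:,:800])
E
```

```text
{'t': 12.417, 'tcp_pos': [0.434, -0.11, 0.287], 'tool_rot': [-0.048, 0.999, 0.0, -0.0], 'q': [-0.499, 0.213, 1.782, -0.0, 1.147, -2.167], 'force': [-0.858, -0.006, 0.312], 'finger_gap': 0.283, 'gripper_force': 108.158}
stick [([264.0, 156.0, 84.0, 67.0], 0.55)]
eye [([329.0, 139.0, 51.0, 48.0], 0.64)]
flap [([149.0, 186.0, 54.0, 42.0], 0.75), ([328.0, 138.0, 53.0, 49.0], 0.66)]
stick [([217.0, 178.0, 105.0, 42.0], 0.72)]
eye [([325.0, 162.0, 30.0, 58.0], 0.94)]
flap [([324.0, 165.0, 38.0, 54.0], 0.96), ([284.0, 163.0, 104.0, 112.0], 0.69)]
```

View pics/m7.png

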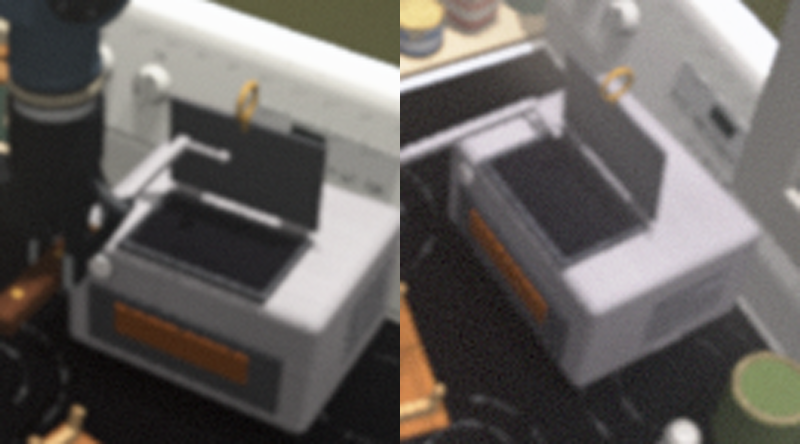

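The scene crop shows the hook corner at (182,142), the ball at (226,156) and the ring centre at (247,102). The side crop shows the ring at (618,84), the hook corner near (538,105) and the ball near (556,135).

```bash
python3 - <<'E'
from h import *
A=load("s7.npz");B=load("d7.npz")
def gold(p,x0,y0,x1,y1):
    im=p["img"].astype(int); m=np.zeros(im.shape[:2],bool)
    r,g,b=im[...,0],im[...,1],im[...,2]; m=(r-b>50); m2=np.zeros_like(m); m2[y0:y1,x0:x1]=m[y0:y1,x0:x1]
    ys,xs=np.nonzero(m2); return np.array([(xs.min()+xs.max())/2,(ys.min()+ys.max())/2]),(xs.min(),xs.max(),ys.min(),ys.max()),len(xs)
ga=gold(A,343,130,363,158); gb=gold(B,335,162,352,184); print(ga,gb)
P=lambda u,v:np.array([270+u/2.96,110+v/2.96]); Q=lambda u,v:np.array([270+(u-400)/2.96,145+v/2.96])
X,e=tri([(A,ga[0],0),(B,gb[0],0)]); print("eye",X.round(4),e)
for n,a,b in [("eye2",(247,102),(618,84)),("hook",(182,142),(538,105)),("ball",(226,156),(556,133)),
 ("ovFR",(320,332),(600,314)),("ovBR",(398,208),(755,230)),("flTL",(170,98),(566,56)),("flTR",(327,142),(665,155)),("flBR",(318,230),(655,222)),("floor FL",(72,330),(0,0)),("frameFR",(265,300),(572,262))][:9]:
    X,e=tri([(A,P(*a),0),(B,Q(*b),0)]); print(n,X.round(4),round(e,1))
# on-plane oven top (z=.165) rough and door line
for n,p,f,uv in [("ovFR_top",A,P,(318,333)),("ovFL_top",A,P,(75,258)),("ovBR_top",A,P,(400,207)),("s ovFR",B,Q,(570,272)),("frame FR s",B,Q,(572,262)),("frame FL s",B,Q,(490,165)),("frame FR a",A,P,(265,300)),("frame FL a",A,P,(118,245))]:
    print(n,onplane(p,f(*uv),.165).round(3))
s=manip.sense(); print(s["tcp_pos"])
E
```

```text
(array([353. , 143.5]), (np.int64(350), np.int64(356), np.int64(137), np.int64(150)), 50) (array([343., 173.]), (np.int64(339), np.int64(347), np.int64(168), np.int64(178)), 32)
eye [ 0.7285 -0.108   0.3078] 0.1318220247040074
eye2 [ 0.7321 -0.1072  0.3031] 0.4
hook [ 0.654  -0.0879  0.2902] 0.3
ball [ 0.6442 -0.1405  0.3034] 0.2
ovFR [ 0.6496 -0.2533  0.1488] 0.5
ovBR [ 0.8431 -0.2327  0.1652] 0.5
flTL [ 0.7178 -0.0309  0.2836] 0.3
flTR [ 0.7318 -0.1963  0.2924] 0.4
flBR [ 0.7433 -0.194   0.1819] 0.1
floor FL [ 0.1964 -0.2559  0.5725] 58.4
ovFR_top [ 0.63  -0.261]
ovFL_top [ 0.581 -0.018]
ovBR_top [ 0.848 -0.232]
s ovFR [ 0.641 -0.204]
frame FR s [ 0.649 -0.194]
frame FL s [ 0.631 -0.044]
frame FR a [ 0.64  -0.199]
frame FL a [ 0.623 -0.039]
[ 0.43516341 -0.1108951   0.28682501]
```

Emit:
servo_tool --commands '[0, 0.04, -0.014, 0, 0, 0, -1, 0, 0.038, 0, 0, 0, 0, -1, -0.04, 0, 0, 0, 0, 0, -1, -0.04, 0, 0, 0, 0, 0, -1, -0.04, 0, 0, 0, 0, 0, -1, -0.03, 0, 0, 0, 0, 0, -1, -0.016, 0, 0, 0, 0, 0, -1, 0, 0, 0, 0, 0, 0, -1, 0, 0, 0, 0, 0, 0, -1]'

```text
t: 13.57
tcp_pos: [0.5135, -0.064, 0.2934]
tool_rot: [-0.048, 0.999, 0.0, -0.001]
force: [-0.4, -0.1, -0.9]
finger_gap: 0.281
gripper_force: 108.2
```

```bash
python3 - <<'E'
from h import *
st(); 
a=snap("scene","s8",["stick"]); b=snap("side","d8",["stick"])
f=lambda i,x,y,w,h,s:cv2.resize(i[y:y+h,x:x+w,::-1],None,fx=s,fy=s,interpolation=cv2.INTER_CUBIC)
cv2.imwrite("pics/m8.png",np.hstack([f(a["img"],315,125,50,60,8),f(b["img"],305,150,50,60,8)]))
E
```

```text
{'t': 13.567, 'tcp_pos': [0.513, -0.064, 0.293], 'tool_rot': [-0.048, 0.999, 0.0, -0.001], 'q': [-0.34, 0.309, 1.62, -0.0, 1.214, -2.006], 'force': [-0.392, -0.123, -0.908], 'finger_gap': 0.281, 'gripper_force': 108.247}
stick [([272.0, 136.0, 74.0, 60.0], 0.86)]
stick [([238.0, 162.0, 93.0, 38.0], 0.55)]
```

View pics/m8.png

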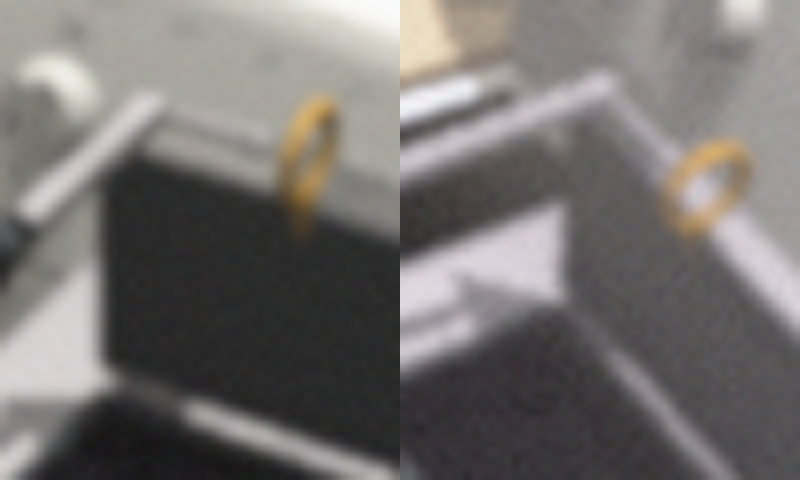

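The hook is just left of the ring. In the scene crop, the pin runs from (150,105) to the ball near (262,138), and extending it passes through about (309,152), against a ring centre of (309,150). In the side crop, the hook corner is at (605,82) and the ring centre at (708,187).

```bash
python3 - <<'E'
from h import *
A=load("s8.npz");B=load("d8.npz")
P=lambda u,v:np.array([315+u/8-.5,125+v/8-.5]); Q=lambda u,v:np.array([305+(u-400)/8-.5,150+v/8-.5])
hk,_=tri([(A,P(150,105),0),(B,Q(605,82),0)]); ey,e=tri([(A,P(309,150),0),(B,Q(708,187),0)]); print("hook",hk.round(4),_,"eye",ey.round(4),e)
u=np.array([.995,.096,0]);v=np.array([-.096,.995,0])
G=np.array([.5135,-.064,.2934+.019-.005]); tip=G+213*u/1e3
print("kin tip",tip.round(4)); print("rel meas (u,v,z)",((ey-hk)@u),((ey-hk)@v),(ey-hk)[2])
# predicted pixel of pin ends with bias from hook
for nm,p,inv in (("A",A,lambda x:(x-[315,125]+.5)*8),("B",B,lambda x:(x-[305,150]+.5)*8+[400,0])):
    for nn,X in (("tip",tip),("hk",hk),("ball",hk-.002*u-.042*v),("at ring",hk-.002*u-.065*v)): print(nm,nn,inv(proj(p,X)[0]).round())
E
```

```text
hook [ 0.7211 -0.0457  0.3084] 0.5466932497661787 eye [ 0.7279 -0.1087  0.3092] 0.1263211886011959
kin tip [ 0.7254 -0.0436  0.3074]
rel meas (u,v,z) 0.0006569543166983436 -0.0633015079165814 0.0008215580640517084
A tip [149.  97.]
A hk [148. 101.]
A ball [250. 137.]
A at ring [309. 156.]
B tip [613.  82.]
B hk [606.  86.]
B ball [668. 156.]
B at ring [705. 195.]
```

Emit:
servo_tool --commands '[-0.004, 0, -0.003, 0, 0, 0, -1, 0, -0.01, 0, 0, 0, 0, -1, 0, -0.01, 0, 0, 0, 0, -1, 0, -0.01, 0, 0, 0, 0, -1, 0, -0.01, 0, 0, 0, 0, -1, 0, -0.01, 0, 0, 0, 0, -1, 0, -0.01, 0, 0, 0, 0, -1, 0, 0, 0, 0, 0, 0, -1]'

```text
t: 14.43
tcp_pos: [0.5192, -0.0951, 0.2953]
tool_rot: [-0.047, 0.999, -0.0, 0.0]
force: [0.0, 0.4, -1.4]
finger_gap: 0.283
gripper_force: 108.2
```

Emit:
servo_tool --commands '[0, -0.011, 0, 0, 0, 0, -1, 0, -0.011, 0, 0, 0, 0, -1, 0, 0, 0, 0, 0, 0, -1, 0.011, 0, 0.002, 0, 0, 0, -1, 0.011, 0, 0.002, 0, 0, 0, -1, 0.011, 0, 0.002, 0, 0, 0, -1, 0.011, 0, 0.002, 0, 0, 0, -1]'

```text
t: 15.02
tcp_pos: [0.4976, -0.1067, 0.2913]
tool_rot: [-0.048, 0.999, 0.0, 0.0]
force: [0.9, 0.0, -1.0]
finger_gap: 0.285
gripper_force: 108.2
```

```bash
cat >> h.py <<'E'
def ring():
    o=[]
    for n,bx in(("scene",(300,125,375,250)),("side",(285,150,365,260))):
        p=manip.snapshot(n); im=p["img"].astype(int); m=np.zeros(im.shape[:2],np.uint8)
        x0,y0,x1,y1=bx; m[y0:y1,x0:x1]=((im[...,0]-im[...,2]>50)&(im[...,0]>110))[y0:y1,x0:x1]
        k,l,s,c=cv2.connectedComponentsWithStats(m); print(n,[(s[i].tolist()) for i in range(1,k) if s[i,4]>8])
E
python3 - <<'E'
from h import *
st(); ring()
E
```

```text
{'t': 15.017, 'tcp_pos': [0.498, -0.107, 0.291], 'tool_rot': [-0.048, 0.999, 0.0, 0.0], 'q': [-0.431, 0.298, 1.643, 0.0, 1.199, -2.098], 'force': [0.914, 0.001, -1.003], 'finger_gap': 0.285, 'gripper_force': 108.204}
scene [[349, 139, 6, 9, 28]]
side [[336, 169, 9, 6, 19], [286, 191, 2, 5, 10]]
```

Emit:
servo_tool --commands '[0.0108, 0, 0.004, 0, 0, 0, -1, 0.0108, 0, 0.004, 0, 0, 0, -1, 0.0108, 0, 0.004, 0, 0, 0, -1, 0.0108, 0, 0.004, 0, 0, 0, -1, 0.0098, 0, 0.0057, 0, 0, 0, -1, 0.0098, 0, 0.0057, 0, 0, 0, -1, 0.0098, 0, 0.0057, 0, 0, 0, -1, 0.0098, 0, 0.0057, 0, 0, 0, -1]'

```text
t: 15.78
tcp_pos: [0.4565, -0.1108, 0.2716]
tool_rot: [-0.048, 0.999, 0.0, -0.0]
force: [0.0, 0.8, 0.1]
finger_gap: 0.282
gripper_force: 108.2
```

```bash
python3 - <<'E'
from h import *
st(); ring()
E
```

```text
{'t': 15.783, 'tcp_pos': [0.456, -0.111, 0.272], 'tool_rot': [-0.048, 0.999, 0.0, -0.0], 'q': [-0.477, 0.264, 1.757, 0.0, 1.12, -2.143], 'force': [0.039, 0.818, 0.125], 'finger_gap': 0.282, 'gripper_force': 108.249}
scene [[341, 151, 7, 10, 29]]
side [[322, 179, 9, 6, 22]]
```

The ring follows the hook. Next comes the rest of the arc.

Emit:
servo_tool --commands '[0.0088, 0, 0.0073, 0, 0, 0, -1, 0.0088, 0, 0.0073, 0, 0, 0, -1, 0.0088, 0, 0.0073, 0, 0, 0, -1, 0.0088, 0, 0.0073, 0, 0, 0, -1, 0.0074, 0, 0.0088, 0, 0, 0, -1, 0.0074, 0, 0.0088, 0, 0, 0, -1, 0.0074, 0, 0.0088, 0, 0, 0, -1, 0.0074, 0, 0.0088, 0, 0, 0, -1, 0.0057, 0, 0.0098, 0, 0, 0, -1, 0.0057, 0, 0.0098, 0, 0, 0, -1, 0.0057, 0, 0.0098, 0, 0, 0, -1, 0.0057, 0, 0.0098, 0, 0, 0, -1]'

```text
t: 16.88
tcp_pos: [0.4132, -0.1149, 0.2196]
tool_rot: [-0.048, 0.999, 0.0, -0.0]
force: [0.7, 1.0, -0.2]
finger_gap: 0.282
gripper_force: 108.3
```

```bash
python3 - <<'E'
from h import *
st(); ring()
E
```

```text
{'t': 16.883, 'tcp_pos': [0.413, -0.115, 0.22], 'tool_rot': [-0.048, 0.999, 0.0, -0.0], 'q': [-0.533, 0.283, 1.916, 0.0, 0.943, -2.2], 'force': [0.653, 1.047, -0.153], 'finger_gap': 0.282, 'gripper_force': 108.321}
scene [[331, 174, 7, 11, 31], [335, 179, 4, 4, 11]]
side [[306, 196, 13, 10, 60]]
```

Emit:
servo_tool --commands '[0.0041, 0, 0.011, 0, 0, 0, -1, 0.0041, 0, 0.011, 0, 0, 0, -1, 0.0041, 0, 0.011, 0, 0, 0, -1, 0.0041, 0, 0.011, 0, 0, 0, -1, 0.0017, 0, 0.009, 0, 0, 0, -1, 0.0017, 0, 0.009, 0, 0, 0, -1, 0.0017, 0, 0.009, 0, 0, 0, -1, 0.0017, 0, 0.009, 0, 0, 0, -1, 0.0005, 0, 0.006, 0, 0, 0, -1, 0.0005, 0, 0.006, 0, 0, 0, -1, 0, 0, 0.005, 0, 0, 0, -1, 0, 0, 0.005, 0, 0, 0, -1]'

```text
t: 17.98
tcp_pos: [0.4014, -0.1161, 0.1689]
tool_rot: [-0.048, 0.999, -0.0, -0.0]
force: [-1.1, 0.4, -0.7]
finger_gap: 0.279
gripper_force: 108.3
```

```bash
python3 - <<'E'
from h import *
st(); ring()
E
```

```text
{'t': 17.983, 'tcp_pos': [0.401, -0.116, 0.169], 'tool_rot': [-0.048, 0.999, -0.0, -0.0], 'q': [-0.55, 0.362, 1.999, -0.0, 0.781, -2.217], 'force': [-1.085, 0.395, -0.719], 'finger_gap': 0.279, 'gripper_force': 108.297}
scene [[327, 192, 10, 13, 58]]
side [[300, 209, 15, 11, 61]]
```

Emit:
servo_tool --commands '[0, 0, 0.004, 0, 0, 0, -1, 0, 0, 0.004, 0, 0, 0, -1, 0, 0, 0.004, 0, 0, 0, -1, 0, 0, 0.003, 0, 0, 0, -1, 0, 0, 0.003, 0, 0, 0, -1, 0, 0, 0.003, 0, 0, 0, -1, 0, 0, 0.003, 0, 0, 0, -1]'

```text
t: 18.67
tcp_pos: [0.4015, -0.1162, 0.157]
tool_rot: [-0.048, 0.999, -0.0, 0.0]
force: [0.1, 0.7, -1.0]
finger_gap: 0.284
gripper_force: 108.3
```

Emit:
servo_tool --commands '[0, 0, 0.002, 0, 0, 0, -1, 0, 0, 0.002, 0, 0, 0, -1, 0, 0, 0.002, 0, 0, 0, -1, 0, 0, 0, 0, 0, 0, -1]'

```text
t: 19.0
tcp_pos: [0.4013, -0.1161, 0.1539]
tool_rot: [-0.048, 0.999, 0.0, -0.0]
force: [-0.1, -0.3, 0.1]
finger_gap: 0.283
gripper_force: 108.3
```

```bash
python3 - <<'E'
from h import *
st(); ring()
E
```

```text
{'t': 19.0, 'tcp_pos': [0.401, -0.116, 0.154], 'tool_rot': [-0.048, 0.999, 0.0, -0.0], 'q': [-0.55, 0.392, 2.014, -0.0, 0.736, -2.217], 'force': [-0.145, -0.34, 0.135], 'finger_gap': 0.283, 'gripper_force': 108.299}
scene [[327, 196, 10, 14, 56]]
side [[299, 212, 15, 11, 64]]
```

Emit:
servo_tool --commands '[0, 0, 0.002, 0, 0, 0, -1, 0, 0, 0.002, 0, 0, 0, -1, 0, 0, 0.002, 0, 0, 0, -1, 0, 0, 0, 0, 0, 0, -1]'

```text
t: 19.43
tcp_pos: [0.4016, -0.1162, 0.1511]
tool_rot: [-0.048, 0.999, -0.0, 0.0]
force: [-0.7, -0.5, 1.7]
finger_gap: 0.282
gripper_force: 108.4
```

Emit:
servo_tool --commands '[0, 0, 0.002, 0, 0, 0, -1, 0, 0, 0.002, 0, 0, 0, -1, 0, 0, 0.002, 0, 0, 0, -1, 0, 0, 0, 0, 0, 0, -1]'

```text
t: 19.77
tcp_pos: [0.4016, -0.1162, 0.1482]
tool_rot: [-0.048, 0.999, -0.0, 0.0]
force: [-2.2, -0.2, 4.2]
finger_gap: 0.28
gripper_force: 108.8
```

```bash
python3 - <<'E'
from h import *
st(); print(manip.sense()["ft_torque"]); ring()
E
```

```text
{'t': 19.767, 'tcp_pos': [0.402, -0.116, 0.148], 'tool_rot': [-0.048, 0.999, -0.0, 0.0], 'q': [-0.55, 0.404, 2.02, 0.0, 0.717, -2.217], 'force': [-2.182, -0.218, 4.169], 'finger_gap': 0.28, 'gripper_force': 108.836}
[ 0.06503715 -0.59014653  0.0699585 ]
scene [[327, 196, 10, 14, 57]]
side [[298, 212, 16, 12, 65]]
```

Emit:
servo_tool --commands '[0, 0, 0.002, 0, 0, 0, -1, 0, 0, 0.002, 0, 0, 0, -1, 0, 0, 0, 0, 0, 0, -1, 0, 0, 0, 0, 0, 0, -1]'

```text
t: 20.2
tcp_pos: [0.4015, -0.1161, 0.146]
tool_rot: [-0.048, 0.999, 0.0, -0.0]
force: [-0.9, 0.1, 0.6]
finger_gap: 0.28
gripper_force: 108.5
```

```bash
python3 - <<'E'
from h import *
st(); ring()
A=snap("scene","s9");B=snap("side","d9")
print(tri([(A,np.array([331.5,202.5]),0),(B,np.array([305.5,217.5]),0)]))
E
```

```text
{'t': 20.2, 'tcp_pos': [0.402, -0.116, 0.146], 'tool_rot': [-0.048, 0.999, 0.0, -0.0], 'q': [-0.55, 0.409, 2.021, 0.0, 0.712, -2.217], 'force': [-0.928, 0.052, 0.577], 'finger_gap': 0.28, 'gripper_force': 108.524}
scene [[327, 196, 10, 14, 56]]
side [[299, 212, 15, 11, 63]]
(array([ 0.60712648, -0.12505747,  0.18227301]), np.float64(0.2563665090819427))
```

Emit:
servo_tool --commands '[0, 0, 0.003, 0, 0, 0, -1, 0, 0, 0.003, 0, 0, 0, -1, 0, 0, 0, 0, 0, 0, -1]'

```text
t: 20.65
tcp_pos: [0.4017, -0.1162, 0.1431]
tool_rot: [-0.048, 0.999, -0.0, 0.0]
force: [-1.3, 0.6, 4.5]
finger_gap: 0.281
gripper_force: 109.0
```

```bash
cat >> h.py <<'E'
def pitchfit(gripoff,axoff):
    s=manip.sense(); G=s["tcp_pos"]+[0,0,.019-axoff]; q=s["tool_rot"]
    from scipy.spatial.transform import Rotation as R
    u=-R.from_quat(q).as_matrix()[:,0]; v=np.cross([0,0,1],u)
    for n in("scene","side"):
        p=manip.snapshot(n); d=manip.silhouettes(p,"stick")
        if not d: print(n,"none"); continue
        m=d[0]["pixels"]; D=cv2.distanceTransform((~m).astype(np.uint8),cv2.DIST_L2,3)
        out=[]
        for a in np.radians(np.arange(-6,9,1.)):   # hook up positive
            w=np.cos(a)*u+np.array([0,0,np.sin(a)])
            X=np.array([G+w*t for t in np.linspace(.07,.296-gripoff,25)])
            uv=proj(p,X).round().astype(int); out.append(round(float(D[uv[:,1],uv[:,0]].mean()),1))
        print(n,round(d[0]["conf"],2),d[0]["box"],out)
E
python3 - <<'E'
from h import *
st(); ring(); pitchfit(.085,.005)
E
```

```text
{'t': 20.65, 'tcp_pos': [0.402, -0.116, 0.143], 'tool_rot': [-0.048, 0.999, -0.0, 0.0], 'q': [-0.55, 0.414, 2.024, 0.0, 0.702, -2.217], 'force': [-1.294, 0.559, 4.472], 'finger_gap': 0.281, 'gripper_force': 108.971}
scene [[327, 196, 10, 14, 56]]
side [[299, 212, 15, 13, 65]]
scene 0.93 [261.2, 203.7, 74.8, 72.2] [2.0, 1.5, 1.2, 0.8, 0.5, 0.4, 0.4, 0.3, 0.3, 0.3, 0.4, 0.8, 1.1, 1.4, 1.8]
side 0.81 [208.4, 214.4, 92.6, 44.3] [2.8, 2.3, 2.0, 1.6, 1.2, 0.9, 0.5, 0.3, 0.3, 0.3, 0.4, 0.4, 0.8, 1.1, 1.4]
```

Emit:
servo_tool --commands '[0, 0, -0.006, 0, 0, 0, -1, 0, 0, -0.006, 0, 0, 0, -1, 0, 0, -0.006, 0, 0, 0, -1, 0, 0, -0.004, 0, 0, 0, -1, 0, 0, 0, 0, 0, 0, -1, 0, 0.01, 0, 0, 0, 0, -1, 0, 0.01, 0, 0, 0, 0, -1, 0, 0.01, 0, 0, 0, 0, -1, 0, 0.01, 0, 0, 0, 0, -1]'

```text
t: 21.7
tcp_pos: [0.3991, -0.0954, 0.1539]
tool_rot: [-0.048, 0.999, 0.0, -0.0]
force: [-0.5, -0.6, -1.5]
finger_gap: 0.284
gripper_force: 108.2
```

Emit:
servo_tool --commands '[0, 0.012, 0, 0, 0, 0, -1, 0, 0.012, 0, 0, 0, 0, -1, 0, 0.012, 0, 0, 0, 0, -1, 0, 0.015, 0, 0, 0, 0, -1, 0, 0.015, 0, 0, 0, 0, -1, 0, 0.02, 0, 0, 0, 0, -1, 0, 0.02, 0, 0, 0, 0, -1, 0, 0, 0, 0, 0, 0, -1]'

```text
t: 22.37
tcp_pos: [0.3932, -0.0414, 0.154]
tool_rot: [-0.049, 0.999, 0.001, -0.001]
force: [-0.2, 0.2, -1.4]
finger_gap: 0.28
gripper_force: 108.2
```

```bash
python3 - <<'E'
from h import *
st(); ring(); pitchfit(.085,.005)
E
```

```text
{'t': 22.367, 'tcp_pos': [0.393, -0.041, 0.154], 'tool_rot': [-0.049, 0.999, 0.001, -0.001], 'q': [-0.39, 0.369, 2.065, 0.001, 0.71, -2.058], 'force': [-0.151, 0.153, -1.374], 'finger_gap': 0.28, 'gripper_force': 108.208}
scene [[326, 196, 11, 14, 70]]
side [[299, 212, 15, 11, 80]]
scene 0.66 [238.2, 192.1, 75.3, 66.9] [1.3, 1.0, 0.7, 0.4, 0.4, 0.3, 0.3, 0.3, 0.3, 0.4, 0.7, 1.1, 1.5, 2.0, 2.4]
side 0.84 [201.6, 198.0, 90.8, 40.0] [2.2, 1.8, 1.4, 0.9, 0.7, 0.2, 0.0, 0.0, 0.0, 0.2, 0.6, 0.9, 1.3, 1.8, 2.3]
```

Emit:
servo_tool --commands '[0, 0, -0.05, 0, 0, 0, -1, 0, 0, -0.07, 0, 0, 0, -1, 0, 0, -0.07, 0, 0, 0, -1, 0, 0, 0, 0, 0, 0.0195, -1, 0, 0, 0, 0, 0, 0.0195, -1, 0, 0, 0, 0, 0, 0.0195, -1, 0, 0, 0, 0, 0, 0.0195, -1, 0, 0, 0, 0, 0, 0.0195, -1, 0, 0, 0, 0, 0, 0.0195, -1, 0, 0, 0, 0, 0, 0.0195, -1, 0, 0, 0, 0, 0, 0.0195, -1, 0, 0, 0, 0, 0, 0.0195, -1]'

```text
t: 23.67
tcp_pos: [0.3944, -0.0437, 0.249]
tool_rot: [0.486, 0.874, 0.0, -0.0]
force: [-0.0, 0.8, -1.2]
finger_gap: 0.28
gripper_force: 108.3
```

Emit:
servo_tool --commands '[0, 0, 0, 0, 0, 0.0195, -1, 0, 0, 0, 0, 0, 0.0195, -1, 0, 0, 0, 0, 0, 0.0195, -1, 0, 0, 0, 0, 0, 0.0195, -1, 0, 0, 0, 0, 0, 0.0195, -1, 0, 0, 0, 0, 0, 0.0114, -1, -0.031, 0.048, 0, 0, 0, 0, -1, -0.031, 0.048, 0, 0, 0, 0, -1, -0.031, 0.048, 0.03, 0, 0, 0, -1, -0.031, 0.048, 0.05, 0, 0, 0, -1, 0, 0, 0, 0, 0, 0, -1, 0, 0, 0, 0, 0, 0, -1]'

```text
t: 24.67
tcp_pos: [0.482, -0.1173, 0.2069]
tool_rot: [0.749, 0.662, -0.001, -0.002]
force: [-0.1, -0.1, -1.2]
finger_gap: 0.285
gripper_force: 108.4
```

```bash
python3 - <<'E'
from h import *
from scipy.spatial.transform import Rotation as R
st(); print(R.from_quat(manip.sense()["tool_rot"]).as_matrix()[:,0])
p=snap("wrist","w10",["cradle","stick"])
for q in("stick","cradle"):
    d=manip.silhouettes(p,q)
    if d: print(q,d[0]["conf"],[(int(r),np.nonzero(d[0]["pixels"][r])[0][[0,-1]].tolist()) for r in range(0,420,30) if d[0]["pixels"][r].any()])
E
```

```text
{'t': 24.667, 'tcp_pos': [0.482, -0.117, 0.207], 'tool_rot': [0.749, 0.662, -0.001, -0.002], 'q': [-0.465, 0.392, 1.774, 0.0, 0.981, -0.342], 'force': [-0.121, -0.054, -1.226], 'finger_gap': 0.285, 'gripper_force': 108.397}
[0.1224416  0.99247392 0.00189186]
cradle [([239.0, 117.0, 9.0, 127.0], 0.65)]
stick [([247.0, 67.0, 70.0, 281.0], 0.67)]
stick 0.85 [(90, [246, 314]), (120, [246, 314]), (150, [246, 314]), (180, [247, 313]), (210, [246, 312]), (240, [248, 311]), (270, [250, 308]), (300, [251, 306]), (330, [251, 306])]
cradle 0.71 [(120, [242, 246]), (150, [243, 246]), (180, [245, 246]), (210, [245, 245]), (240, [246, 247])]
```

Emit:
servo_tool --commands '[0.002, -0.003, 0.036, 0, 0, 0, -1, 0, 0, 0.036, 0, 0, 0, -1, 0, 0, 0.036, 0, 0, 0, -1, 0, 0, 0.036, 0, 0, 0, -1, 0, 0, 0.036, 0, 0, 0, -1, 0, 0, 0.036, 0, 0, 0, -1, 0, 0, 0.036, 0, 0, 0, -1, 0, 0, 0.036, 0, 0, 0, -1, 0, 0, 0, 0, 0, 0, -1, 0, 0, 0, 0, 0, 0, -1]'

```text
t: 25.75
tcp_pos: [0.4807, -0.115, 0.0656]
tool_rot: [0.748, 0.663, -0.0, -0.0]
force: [-0.1, 0.0, -0.6]
finger_gap: 0.281
gripper_force: 108.4
```

```bash
python3 - <<'E'
from h import *
st()
p=snap("wrist","w11")
for q in("stick","cradle"):
    d=manip.silhouettes(p,q)
    if d: print(q,d[0]["conf"],d[0]["box"],[(int(r),np.nonzero(d[0]["pixels"][r])[0][[0,-1]].tolist()) for r in range(0,420,15) if d[0]["pixels"][r].any()])
# orange/wood mask row extents
im=p["img"].astype(int); m=(im[...,0]-im[...,2]>40)
for r in range(60,260,15):
    x=np.nonzero(m[r,150:420])[0]+150
    if len(x): print(r,x.min(),x.max(),end="; ")
E
```

```text
{'t': 25.75, 'tcp_pos': [0.481, -0.115, 0.066], 'tool_rot': [0.748, 0.663, -0.0, -0.0], 'q': [-0.461, 0.634, 1.891, -0.0, 0.617, -0.341], 'force': [-0.067, 0.038, -0.578], 'finger_gap': 0.281, 'gripper_force': 108.443}
stick 0.64 [244.4, 65.8, 72.5, 283.3] [(75, [247, 313]), (90, [246, 314]), (105, [247, 314]), (120, [246, 314]), (135, [248, 314]), (150, [245, 314]), (165, [247, 313]), (180, [247, 313]), (195, [245, 312]), (210, [246, 312]), (225, [247, 311]), (240, [248, 311]), (255, [248, 310]), (270, [250, 308]), (285, [251, 307]), (300, [251, 306]), (315, [251, 307]), (330, [251, 306]), (345, [265, 292])]
cradle 0.8 [210.5, 116.4, 129.9, 225.1] [(120, [221, 331]), (135, [221, 331]), (150, [212, 339]), (165, [214, 333]), (180, [222, 330]), (195, [223, 330]), (210, [223, 329]), (225, [224, 327]), (240, [225, 327]), (330, [242, 315])]
75 248 312; 90 247 314; 105 247 314; 120 220 332; 135 220 332; 150 211 340; 165 213 339; 180 222 331; 195 222 330; 210 223 329; 225 223 328; 240 224 328; 255 225 324;
```

Emit:
servo_tool --commands '[0, -0.004, 0.016, 0, 0, 0, -1, 0, 0, 0.016, 0, 0, 0, -1, 0, 0, 0.016, 0, 0, 0, -1, 0, 0, 0.016, 0, 0, 0, -1, 0, 0, 0.012, 0, 0, 0, -1, 0, 0, 0.008, 0, 0, 0, -1, 0, 0, 0.004, 0, 0, 0, -1, 0, 0, 0, 0, 0, 0, -1]'

```text
t: 26.57
tcp_pos: [0.4786, -0.115, 0.0204]
tool_rot: [0.748, 0.663, -0.0, -0.001]
force: [0.3, 0.1, -0.4]
finger_gap: 0.279
gripper_force: 108.5
```

Emit:
servo_tool --commands '[0, 0, 0.003, 0, 0, 0, -1, 0, 0, 0.002, 0, 0, 0, -1, 0, 0, 0, 0, 0, 0, -1]'

```text
t: 26.82
tcp_pos: [0.4792, -0.1152, 0.0188]
tool_rot: [0.748, 0.663, 0.0, 0.0]
force: [-0.7, -0.2, -0.5]
finger_gap: 0.283
gripper_force: 108.6
```

Emit:
servo_tool --commands '[0, 0, 0.002, 0, 0, 0, -1, 0, 0, 0.001, 0, 0, 0, -1, 0, 0, 0, 0, 0, 0, -1]'

```text
t: 27.07
tcp_pos: [0.4792, -0.1153, 0.0182]
tool_rot: [0.748, 0.663, 0.0, 0.0]
force: [-0.8, 0.3, 8.0]
finger_gap: 0.282
gripper_force: 109.9
```

Emit:
servo_tool --commands '[0, 0, 0, 0, 0, 0, -0.2, 0, 0, 0, 0, 0, 0, 0.1, 0, 0, 0, 0, 0, 0, 0.4, 0, 0, 0, 0, 0, 0, 0.4, 0, 0, -0.02, 0, 0, 0, 0.4, 0, 0, -0.04, 0, 0, 0, 0.4, 0, 0, -0.06, 0, 0, 0, 0.4, 0, 0, -0.06, 0, 0, 0, 0.4, 0, 0, -0.06, 0, 0, 0, 0.4, 0, 0, 0, 0, 0, 0, 0.4]'

```text
t: 27.9
tcp_pos: [0.4821, -0.1165, 0.1425]
tool_rot: [0.748, 0.663, 0.002, 0.005]
force: [0.1, -0.8, 0.1]
finger_gap: 0.701
gripper_force: 0.0
```

```bash
python3 - <<'E'
from h import *
st(); ring()
p=snap("wrist","w12",["stick","cradle"])
for q in("stick","cradle"):
    d=manip.silhouettes(p,q)
    if d: print(q,d[0]["conf"],d[0]["box"],[(int(r),np.nonzero(d[0]["pixels"][r])[0][[0,-1]].tolist()) for r in range(0,420,15) if d[0]["pixels"][r].any()])
a=snap("scene","s12",["stick","cradle","salt","pepper","spice_b","flap"]); b=snap("side","d12",["stick","cradle","salt","pepper","spice_b"])
# expected stick tip / butt pixels in scene & side if level
c=np.array([.4773,-.1381,.032]);d=np.array([-.118,-.993,0])
for q,n in((a,"scene"),(b,"side")): print(n,proj(q,np.array([c-.107*d,c+.18*d])).round(1).tolist())
E
```

```text
{'t': 27.9, 'tcp_pos': [0.482, -0.116, 0.143], 'tool_rot': [0.748, 0.663, 0.002, 0.005], 'q': [-0.463, 0.49, 1.846, 0.0, 0.794, -0.343], 'force': [0.146, -0.841, 0.119], 'finger_gap': 0.701, 'gripper_force': 0.0}
scene [[326, 196, 11, 14, 67]]
side [[299, 212, 15, 13, 79]]
stick [([261.0, 93.0, 35.0, 255.0], 0.69)]
cradle [([231.0, 117.0, 91.0, 202.0], 0.84)]
stick 0.95 [259.6, 95.2, 36.1, 252.2] [(105, [260, 295]), (120, [261, 295]), (135, [261, 294]), (150, [261, 294]), (165, [260, 295]), (180, [260, 294]), (195, [261, 294]), (210, [261, 293]), (225, [261, 293]), (240, [261, 293]), (255, [262, 293]), (270, [271, 284]), (285, [272, 283]), (300, [273, 283]), (315, [273, 283]), (330, [273, 282]), (345, [274, 282])]
cradle 0.89 [231.2, 115.8, 92.3, 202.5] [(120, [237, 318]), (135, [236, 317]), (150, [233, 321]), (165, [237, 317]), (180, [237, 317]), (195, [238, 316]), (210, [238, 316]), (225, [239, 315]), (240, [239, 315]), (255, [240, 313]), (270, [240, 314]), (285, [242, 313]), (300, [242, 312]), (315, [238, 315])]
stick [([279.0, 251.0, 77.0, 68.0], 0.66), ([392.0, 267.0, 20.0, 29.0], 0.63)]
cradle [([276.0, 253.0, 60.0, 49.0], 0.94), ([278.0, 250.0, 82.0, 65.0], 0.57), ([410.0, 246.0, 14.0, 28.0], 0.46)]
salt [([390.0, 267.0, 23.0, 28.0], 0.65)]
pepper [([303.0, 157.0, 105.0, 97.0], 0.61), ([408.0, 250.0, 15.0, 24.0], 0.54)]
spice_b [([216.0, 169.0, 15.0, 28.0], 0.66)]
flap [([316.0, 172.0, 59.0, 39.0], 0.83), ([150.0, 185.0, 52.0, 42.0], 0.69), ([277.0, 248.0, 60.0, 52.0], 0.23)]
stick [([255.0, 236.0, 32.0, 84.0], 0.81)]
cradle [([253.0, 240.0, 33.0, 55.0], 0.89), ([298.0, 187.0, 52.0, 48.0], 0.57)]
salt [([327.0, 297.0, 17.0, 25.0], 0.69), ([253.0, 239.0, 30.0, 56.0], 0.62)]
pepper [([353.0, 286.0, 18.0, 22.0], 0.52)]
spice_b []
scene [[280.5, 249.2], [356.8, 304.3]]
side [[258.9, 237.2], [285.9, 313.4]]
```

```bash
python3 -c "
from h import *
print(manip.sign_off())"
```

```text
the job is handed in; nothing more can be done
None
```

The flap is shut against its stop, the stick is unhooked and back in the cradle, and the job was handed in at about 28 s with the shakers and spice jar not touched.

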